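Tip a projector housing onto its back and dock it on the sprung test pad

TASK

Topple the standing projector housing towards the test stand by pushing it high on its orange-framed grille face, so that it comes to lie flat with the grille facing up. Then push it along the bench, square and roughly centred, into the stand's sprung contact pad and press steadily for about a second so that the pad takes about 10 N on top of the force needed just to slide the housing; the pad must never take more than 20 N. Let go gently and leave the housing lying against the pad; do not touch the stand with the robot, and leave the cup, lens and carton where they are.

Things in the scene. Friction and masses are not known exactly. Their poses are not given: they have to be found in the camera images.
- housing: Grey projector housing, solid block 120 (its x) by 90 (y) by 165 mm (z), 0.5 to 0.9 kg, evenly filled, friction on the bench about 0.5 to 0.7; too bulky to grip. It starts standing, z up, its +y face towards the stand within 10 degrees. Origin: centre of its underside as it stands; once toppled, centre of the end away from the stand, 45 mm above the bench, with its -y axis up.
- grille (a point): Centre of the black slatted grille in an orange frame on the housing's -y face, 88 mm above the underside as it stands. Pushing this face above about 130 mm topples the housing towards the stand; once it leans about 29 degrees it falls by itself. Lying rightly, the grille is on top, 90 mm above the bench.
- contacts (a point): Centre of the housing's +z end (on top as it stands), a black plate with brass strips, 165 mm from the origin. This end meets the stand's pad once the housing lies; about 25 to 115 mm then remain between them.
- stand: Fixed test stand: blue base plate, aluminium block 110 mm wide and high up to 130 mm on it, orange pad before the block. Origin on the bench on the stand's centre line; +y points horizontally away from the housing, the way it is to be pushed; x runs across, z up. The base begins 60 mm beyond the origin along +y. The standing housing is centred 250 to 290 mm before the origin (along -y).
- pad_range (a point): Point on the stand, 18 mm beyond its origin along +y and 46 mm up: the middle of where the orange pad's front may be. The block is clamped anywhere, so the pad's free front lies up to 18 mm before or beyond this point, unreported: find it by feel. Pad 100 mm wide, 14 to 78 mm above the bench, square to y, damped spring 3 N per mm, 14 mm travel; it may push the housing back a few mm.
- cup: White paper cup with screws, 72 mm across the rim, 80 mm high, loose; origin at the centre of its underside. To be left alone.
- lens: Black lens barrel standing upright, 60 mm across, 78 mm high, loose; origin at the centre of its underside. To be left alone.
- carton: Small brown cardboard carton with a pale band, 80 (x) by 95 (y) by 60 mm high, loose; origin at the centre of its underside. To be left alone.
Things that resemble listed ones, but are neither listed nor needed, are in the scene too. Leave any red look-alike of the housing alone.

How it is judged:
By the outcome, as a careful person would: the job done as asked, in the order asked, and still so for the second after the job is handed in, with the robot touching nothing.
It also fails if it takes over 69 s, if anything falls off the work surface, if the arm or the gripper's body presses on something with over 40 N, if the wrist force passes 120 N, or if a joint passes its speed limit or range.

ROBOT

A 6-joint arm with a two-finger parallel gripper is mounted at the origin on the work surface. World frame = base frame: x ahead of the robot, y to its left, z up, the work surface at z = 0. Lengths are in m, angles in rad, forces in N, time in s.
With the tool pointing down it reaches from about 0.35 to 0.975 m from the base axis. Payload 4.9 kg.
Tool frame: the origin (TCP) lies midway between the tips of the shut fingers; the grasp point (between the pads) lies 19 mm behind it; z points along the fingers, y is the line along which they close (so a half turn about z gives the same grasp; the last joint's range is limited). The gripper opens to 85 mm and grips with 20 to 120 N. Pads are 22 mm wide; open, the fingers measure 114 mm over their backs; the gripper's body (76 mm by 85 mm) begins 54 mm behind the grasp point. The pads swing forward as they close: fully open they stand 13 mm farther back than shut.
Start: joints at [1.136, 0.053, 1.613, -0, 1.476, -0.119], TCP at [0.194, 0.594, 0.2] pointing down, gripper open.
Joint ranges: [-3.01, 3.01], [-1.01, 2.22], [0.06, 2.58], [-1.02, 4.17], [0.09, 2.62], [-3.14, 3.14]. Speed limits (rad/s): [2.57, 2.57, 3.14, 3.14, 3.14, 3.14].

INTERFACE

Orientations are given as a rotation vector (axis times angle).
In Python, from station import ctrl gives the robot as it stands.
- The arm moves only by the shell command python3 -m handwheel 'ROWS' [FORCE]. ROWS is JSON, a list of rows, each an object with "gripper": the gripper command: -1 is fully open, 1 is shut, values between are in proportion; "offset": the shift along the tool's x, y, z in mm, a list of three; "rotation": the turn, a rotation vector about the tool's x, y, z in rad, a list of three. A call has exactly 8 rows; each row is the pose to reach, as a shift and turn from the pose commanded when the call began, along the tool's axes at that moment; what a row does not reach only later rows make up. A row lasts 1/8 s, in which the tool goes at most 62.5 mm and 10.7 degrees, less where a joint would pass 70% of its speed; a pose out of reach is approached as far as the arm can. A call with a gripper value outside its range is refused whole. The fingers move at their own pace and stop on an object; FORCE is the grip in N (left out, the last holds). Time passes only in rows, so rows that repeat a pose let the fingers close, or fill a call up. It gives the time, the measured TCP pose, the force, the opening and the grip force at its end, in the units of the state.
- ctrl.get_obs(): the state, without advancing time (a new reading comes with each control period).
- ctrl.get_image(name): name is "scene" or "top"; returns a dict with "image" (480x640x3 uint8, red, green, blue), "fovy" (degrees; the focal length in pixels is half the picture's height over the tangent of half this angle, whatever the lens; pixels are square), "cx", "cy" (the principal point, pixels), "xyz" and "attitude" of the camera in the world. Camera axes: x right, y up, looking along -z (the intrinsics and any distortion apply to the point x, -y, -z); pixel columns grow to the right and rows downward; lengths in m; the calibration is good to about 2 mm. A picture is of the moment at which its call begins. There is no depth.
- ctrl.finish_job(): hands the job in; it is judged then, once.
The state is a dict: "t": time; "q": joint angles; "dq": joint speeds; "effort": joint torques, N m; "tool_pos": TCP position; "tool_rot": TCP orientation; "contact_force": force on the tool from outside, world axes, zero at the start; "wrist_torque": the same for the moment, N m; "opening": finger opening in m; "grip_force": force on a finger pad.
Only numpy, scipy, OpenCV 4.12 (cv2) and the standard library are available. Lean on these libraries where they do the work, as an engineer would, in place of code of your own. Each camera call takes 0.05 s, during which the arm holds its last target. There are 200 camera calls.

## Working session

There is one attempt and no reset: what is moved stays moved. The work goes in short steps, Python scripts to look and compute and a shell command to move; the robot and the scene stay as the last step left them, time stands still between calls to the robot, and variables do not carry over. Pictures are saved under pics/ and viewed, at most 13 in all, crops included, and the job is handed in when it is done.

```bash
ls; mkdir -p pics; python3 - <<'E'
from station import ctrl
import cv2
o=ctrl.get_obs(); print({k:o[k] for k in ('t','tool_pos','tool_rot','contact_force','opening')})
for n in ('scene','top'):
    d=ctrl.get_image(n); print(n,{k:d[k] for k in d if k!='image'})
    cv2.imwrite(f'pics/{n}0.png',d['image'][:,:,::-1])
E
```

```text
pics
{'t': 0.0, 'tool_pos': array([0.1938244 , 0.59345338, 0.1985636 ]), 'tool_rot': array([-0.49393502, -3.10193459,  0.00313093]), 'contact_force': array([-0.44055772,  0.5990766 , -0.72309489]), 'opening': 0.0856848628323457}
scene {'fovy': 42.07504522157683, 'cx': 318.8675267254993, 'cy': 239.88669363119607, 'xyz': array([0.99551035, 0.15907533, 1.47622838]), 'attitude': array([0.21866857, 0.30864231, 1.8920511 ])}
top {'fovy': 45.42274144358221, 'cx': 318.49176282373907, 'cy': 236.69727290024667, 'xyz': array([ 0.48431215, -0.0089296 ,  1.11182625]), 'attitude': array([ 0.05808473, -0.05569629, -1.54814324])}
```

View pics/scene0.png

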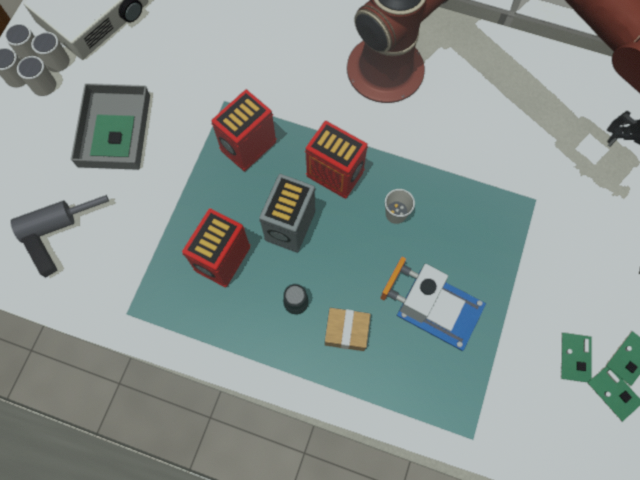

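View pics/top0.png

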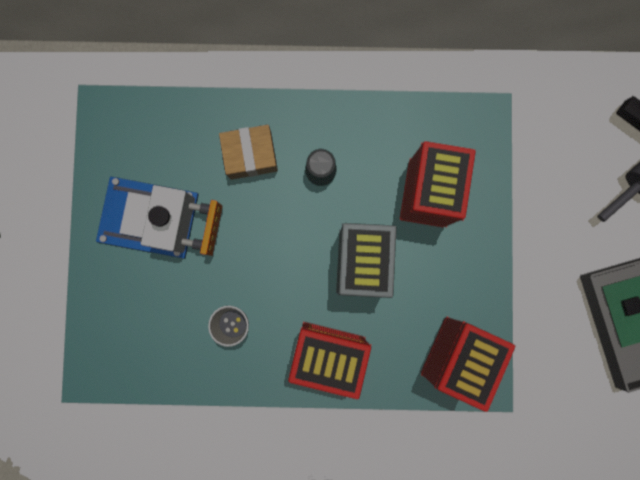

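The scene view shows the only grey block at scene (288,212) / top (367,260). The red look-alikes are at scene (245,130), (336,158) and (217,247). The stand is at scene (430,300) / top (160,218), with its pad at top (211,228). The cup is at top (229,326), the lens at (321,166) and the carton at (248,152). Next I measure from both views and make one enlarged crop of the grey block.

```bash
cat > h.py <<'E'
import numpy as np, cv2
from scipy.spatial.transform import Rotation as R
from station import ctrl
def ray(d,uv):
    f=240/np.tan(np.radians(d['fovy'])/2); uv=np.atleast_2d(np.asarray(uv,float))
    v=np.c_[(uv[:,0]-d['cx'])/f,-(uv[:,1]-d['cy'])/f,-np.ones(len(uv))]
    return np.array(d['xyz']),R.from_rotvec(d['attitude']).apply(v)
def plane(d,uv,z):
    c,v=ray(d,uv); return (c+v*((z-c[2])/v[:,2])[:,None])[:,:2]
def tri(d1,p1,d2,p2):
    A=np.zeros((3,3));b=np.zeros(3)
    for d,p in((d1,p1),(d2,p2)):
        c,v=ray(d,p); v=v[0]/np.linalg.norm(v[0]); P=np.eye(3)-np.outer(v,v); A+=P;b+=P@c
    return np.linalg.solve(A,b)
def blobs(d,lo,hi,amin=20):
    h=cv2.cvtColor(d['image'],cv2.COLOR_RGB2HSV); m=cv2.inRange(h,np.array(lo),np.array(hi))
    n,l,s,c=cv2.connectedComponentsWithStats(m); return [(s[i,4],c[i],(l==i).astype(np.uint8)) for i in range(1,n) if s[i,4]>=amin]
E
python3 - <<'E'
from h import *
S,T=ctrl.get_image('scene'),ctrl.get_image('top')
np.set_printoptions(precision=3,suppress=True)
for n,d in(('S',S),('T',T)):
    for nm,lo,hi in(('yellow',(18,100,100),(35,255,255)),('orange',(8,150,120),(18,255,255)),('blue',(100,150,80),(125,255,255))):
        for a,c,m in blobs(d,lo,hi,25):
            cn=max(cv2.findContours(m,0,2)[0],key=len); print(n,nm,a,c.round(1),np.array(cv2.minAreaRect(cn)[1]).round(1),cv2.boxPoints(cv2.minAreaRect(cn)).round(1).tolist() if nm!='yellow' else '')
a=S['image'][150:320,240:500]; b=T['image'][150:320,90:420]
a=cv2.resize(a,None,fx=2.3,fy=1.75*1.0 if 0 else 2.3)[:,:,::-1]; b=cv2.resize(b,None,fx=2.4,fy=2.4)[:,:,::-1]
cv2.imwrite('pics/c1.png',b)
a=cv2.resize(S['image'][160:360,250:500],None,fx=3,fy=3)[:,:,::-1];cv2.imwrite('pics/c2.png',a)
E
```

```text
S yellow 80 [251.6 104.5] [15.8  5. ] 
S yellow 80 [246.5 109.6] [15.7  5. ] 
S yellow 81 [240.7 114.2] [15.6  4.9] 
S yellow 84 [235.5 119.2] [16.4  5.2] 
S yellow 86 [230.1 124.2] [16.5  5.1] 
S yellow 88 [323.1 137.5] [ 5.2 16.6] 
S yellow 87 [329.7 141.1] [ 5.2 16.6] 
S yellow 90 [336.3 144.8] [ 5.3 16.6] 
S yellow 91 [342.8 148.5] [ 5.3 16.9] 
S yellow 89 [349.5 152.3] [ 5.4 16.6] 
S yellow 95 [292.7 187.4] [18.   5.1] 
S yellow 97 [289.9 194.3] [18.   5.4] 
S yellow 96 [286.8 201.2] [18.   5.3] 
S yellow 97 [283.5 207.9] [18.   5.4] 
S yellow 99 [280.4 214.8] [18.   5.4] 
S yellow 102 [220.4 224.1] [18.3  5.4] 
S yellow 97 [216.  230.7] [17.9  5.4] 
S yellow 103 [211.8 237.4] [17.9  5.4] 
S yellow 106 [207.5 244.3] [18.3  5.4] 
S yellow 106 [203.4 251.2] [18.3  5.4] 
S yellow 104 [393.  277.2] [ 3.2 39.3] 
S yellow 468 [334.8 326.1] [14.  33.6] 
S yellow 485 [359.7 329.9] [14.5 33.7] 
S orange 187 [393.7 276. ] [ 4.6 41.2] [[382.20001220703125, 293.0], [401.3999938964844, 256.6000061035156], [405.5, 258.79998779296875], [386.29998779296875, 295.20001220703125]]
S blue 164 [460.
[... 1510 characters left out ...]
17578], [205.8000030517578, 253.8000030517578]]
T blue 922 [111.8 210.4] [20.1 65.7] [[95.5999984741211, 240.6999969482422], [109.69999694824219, 176.5], [129.3000030517578, 180.8000030517578], [115.30000305175781, 245.0]]
T blue 232 [135.1 184.7] [33.1  7.2] [[117.80000305175781, 185.10000610351562], [119.19999694824219, 178.0], [151.6999969482422, 184.1999969482422], [150.39999389648438, 191.3000030517578]]
T blue 381 [132.3 244.9] [69.2  7.7] [[104.80000305175781, 243.10000610351562], [106.19999694824219, 235.5], [174.3000030517578, 248.1999969482422], [172.8000030517578, 255.8000030517578]]
T blue 26 [182.6 254.6] [4.2 8.5] [[179.0, 256.0], [185.0, 250.0], [188.0, 253.0], [182.0, 259.0]]
```

View pics/c1.png

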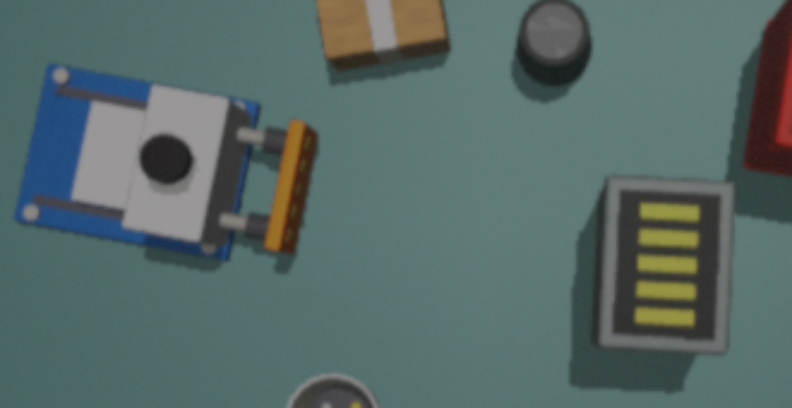

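View pics/c2.png

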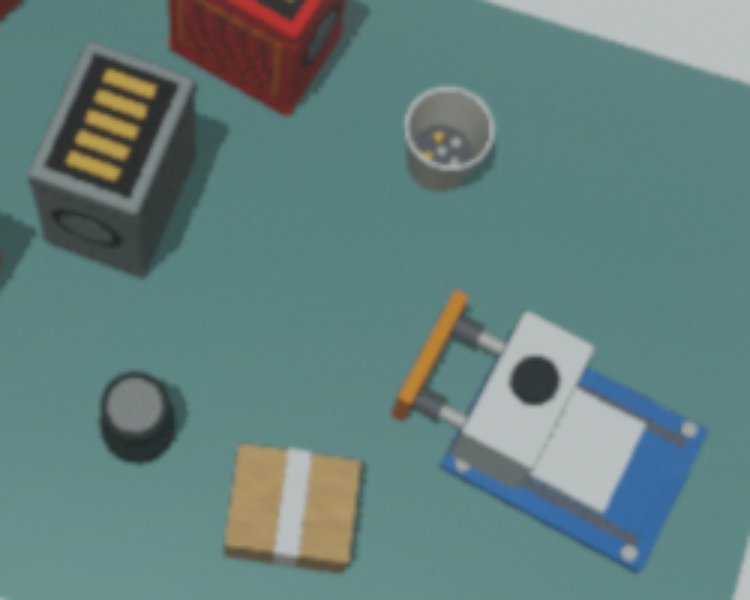

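The crops show the grey block with brass strips on top, and it is the only non-red one: top centre at top (367.5,259.7), scene (286.8,201.2). Its grille side is at the right in the top view. The stand's pad front faces right, with its top edge at about top (208,227).

```bash
python3 - <<'E'
from h import *
S,T=ctrl.get_image('scene'),ctrl.get_image('top')
np.set_printoptions(precision=4,suppress=True)
print('top centre',tri(S,[286.8,201.2],T,[367.5,259.7]))
print('strip ends',tri(S,[292.7,187.4],T,[368.6,238.0]),tri(S,[280.4,214.8],T,[366.5,281.6]))
a=plane(T,[[368.6,238.0],[366.5,281.6]],.165);b=plane(S,[[292.7,187.4],[280.4,214.8]],.165)
for q in(a,b):
    v=q[0]-q[1]; print('housing x axis T/S',q.tolist(),v,np.degrees(np.arctan2(v[1],v[0])))
# top face corners from crops (crop1: /2.4+ (90,150); crop2: /3+(250,160))
ct=np.array([[608,178],[734,184],[725,352],[599,347]])/2.4+[90,150]
cs=np.array([[92,44],[196,85],[133,212],[33,177]])/3+[250,160]
for d,c in((T,ct),(S,cs)):
    p=plane(d,c,.165); print('corners',p.tolist(),np.linalg.norm(p-np.roll(p,-1,0),axis=1),p.mean(0))
# stand edges
print('pad/base T');
for nm,p,z in(('base long edge lower',[[104.8,243.1],[172.8,255.8]],.008),('base left edge',[[95.6,240.7],[109.7,176.5]],.008),('pad top back edge',[[199.9,252.6],[210.4,200.1]],.078),):
    q=plane(T,p,z); v=q[1]-q[0]; print(nm,q.tolist(),np.degrees(np.arctan2(v[1],v[0])),np.linalg.norm(v))
bt=np.array([[48,65],[259,102],[226,259],[16,221]])/2.4+[90,150]
bs=np.array([[707,430],[640,571],[442,464]])/3+[250,160]
print('base T',plane(T,bt,.008).tolist()); print('base S',plane(S,bs,.008).tolist())
pt=np.array([[289,121],[304,122],[281,251],[265,248]])/2.4+[90,150]
ps=np.array([[455,291],[467,295],[407,409],[395,405]])/3+[250,160]
print('padtop T',plane(T,pt,.078).tolist());print('padtop S',plane(S,ps,.078).tolist())
kt=np.array([[149,86],[229,97],[207,243],[124,229]])/2.4+[90,150]
ks=np.array([[529,311],[594,348],[522,460],[458,430]])/3+[250,160]
print('block T',plane(T,kt,.13).tolist());print('block S',plane(S,ks,.13).tolist())
for nm,s,t in(('cup',[399,197],[228.5,326]),('lens',[295,292],[321,161])): print(nm,tri(S,s,T,t))
print('carton',plane(T,np.array([[318,8],[332,66],[448,46],[440,-20]])/2.4+[90,150],.06).tolist())
# red blocks tops
for r in([336.3,144.8,329.5,364.0],[211.8,237.4,444.5,179]): print('red',tri(S,r[:2],T,r[2:]))
print(ctrl.get_obs()['t'])
E
```

```text
top centre [ 0.5168 -0.0879  0.1616]
strip ends [ 0.5402 -0.0679  0.3104] [ 0.4836 -0.1148 -0.0329]
housing x axis T/S [[0.5528573558582883, -0.08969414689163997], [0.48084191203017995, -0.0873603793468762]] [ 0.072  -0.0023] -1.856105367750501
housing x axis T/S [[0.48160092409760336, -0.08564823270116487], [0.5535138460272009, -0.08856016500456235]] [-0.0719  0.0029] 177.6812187618482
corners [[0.5749327999817468, -0.047452345384987646], [0.5726749901291798, -0.1345263753586554], [0.4570887864971522, -0.1297700468016727], [0.45860111660719943, -0.043475065654292835]] [0.0871 0.1157 0.0863 0.1164] [ 0.5158 -0.0888]
corners [[0.46104450335121927, -0.12269348921622633], [0.46654314753851056, -0.036214966132363746], [0.5785271018541807, -0.04599815411037542], [0.5774528930514096, -0.1260047564107913]] [0.0867 0.1124 0.08   0.1165] [ 0.5209 -0.0827]
pad/base T
base long edge lower [[0.5432255416662523, 0.40548711404182686], [0.5216113996368449, 0.2733298625651358]] -99.28841479950934 0.13391306976371184
base left edge [[0.5474725805058822, 0.4234678096355088], [0.673131767797894, 0.4023
[... 825 characters left out ...]
0.6308550057010085, 0.18345358483962748]]
block T [[0.6375756769142847, 0.28281984416109573], [0.6308488074011441, 0.22490422514047104], [0.5254134466579842, 0.23653555792721767], [0.5341212453409514, 0.2962511652522708]]
block S [[0.5421539522961102, 0.25526855986911684], [0.5535623804538052, 0.3089541460114506], [0.6526797543938141, 0.2823942333412346], [0.6469009715025664, 0.2318135466677826]]
cup [0.3976 0.1481 0.1045]
lens [ 0.6944 -0.0064  0.0934]
carton [[0.7122899248340563, 0.17533670242740212], [0.6671613545366402, 0.16297980827287245], [0.6847272985716363, 0.07384533204254337], [0.736350455836216, 0.08145989754646024]]
red [ 0.3449 -0.0284  0.1616]
red [ 0.6543 -0.2142  0.1639]
0.3
```

```bash
cat >> h.py <<'E'
SY=np.radians(-9.35)   # yaw of stand x axis
def to(p,yaw):
    """tool-axis offset (mm) and rotvec (rad) to TCP p with tool down, tool y at yaw (rad), from measured pose"""
    o=ctrl.get_obs(); M=R.from_rotvec(o['tool_rot']).as_matrix()
    y=np.array([np.cos(yaw),np.sin(yaw),0]); z=np.array([0,0,-1.]); G=np.c_[np.cross(y,z),y,z]
    print('t %.2f'%o['t'],'pos',o['tool_pos'].round(4),'tool y deg %.1f'%np.degrees(np.arctan2(M[1,1],M[0,1])),'F',np.round(o['contact_force'],1),
     '| off',(M.T@(np.array(p)-o['tool_pos'])*1e3).round(1),'rot',R.from_matrix(M.T@G).as_rotvec().round(3))
E
python3 - <<'E'
from h import *
S={} ;T=ctrl.get_image('top'); np.set_printoptions(precision=4,suppress=True)
for nm,q in(('red near robot',[[302,330],[370,345],[359,398],[290,382]]),('red +x',[[422,143],[474,151],[464,219],[411,211]]),('red back',[[472,323],[513,346],[488,410],[437,384]])):
    print(nm,plane(T,q,.165).tolist())
print('red side near robot back face edge',plane(T,[[302,326],[365,333]],.0).tolist())
print('cup rim',plane(T,[228.5,326],.08),'lens',plane(T,[321,161],.078))
to([.511,-.18,.24],np.radians(-2.1))
E
```

```text
red near robot [[0.39958253049550047, 0.016891745878196508], [0.37776025425418785, -0.09471121114050113], [0.2923373828603729, -0.07818283999494804], [0.31541267622783875, 0.03438270553676336]]
red +x [[0.7143442395429822, -0.1766384997116578], [0.7026526139617542, -0.26374514282575623], [0.5879165044912144, -0.24742051716022206], [0.5993462351731793, -0.15938916610176138]]
red back [[0.41706023596356234, -0.2611159402758564], [0.3812859771148839, -0.3281130835763603], [0.27785838359501114, -0.2873686198633554], [0.31748516823388195, -0.2045146499293079]]
red side near robot back face edge [[0.3924342045351783, 0.021574587899748317], [0.3817715715317736, -0.09970919900395758]]
cup rim [[0.3962 0.1505]] lens [[ 0.6981 -0.0081]]
t 0.35 pos [0.194  0.5939 0.1995] tool y deg 71.9 F [0.3 0.3 0.5] | off [-541.7 -637.2  -40.2] rot [-0.     0.     1.292]
```

```bash
python3 -m handwheel '[{"gripper":1,"offset":[-40,-50,-40],"rotation":[0,0,0.18]},{"gripper":1,"offset":[-80,-95,-40],"rotation":[0,0,0.36]},{"gripper":1,"offset":[-120,-140,-40],"rotation":[0,0,0.54]},{"gripper":1,"offset":[-160,-185,-40],"rotation":[0,0,0.72]},{"gripper":1,"offset":[-200,-230,-40],"rotation":[0,0,0.9]},{"gripper":1,"offset":[-240,-280,-40],"rotation":[0,0,1.08]},{"gripper":1,"offset":[-280,-325,-40],"rotation":[0,0,1.2]},{"gripper":1,"offset":[-320,-370,-40],"rotation":[0,0,1.292]}]' 40; python3 -c "
from h import *
to([.514,-.180,.24],np.radians(-2.1))"
```

```text
t: 1.35
tool_pos: [0.3838, 0.1411, 0.2402]
tool_rot: [2.265, 2.176, 0.002]
contact_force: [0.4, 0.1, 0.1]
opening: 0.0001
grip_force: 0.0
t 1.35 pos [0.3838 0.1411 0.2402] tool y deg -2.3 F [0.4 0.1 0.1] | off [-3.157e+02  1.429e+02  3.000e-01] rot [ 0.002 -0.    -0.003]
```

```bash
python3 -m handwheel '[{"gripper":1,"offset":[-50,24,0],"rotation":[0,0,0]},{"gripper":1,"offset":[-105,48,0],"rotation":[0,0,0]},{"gripper":1,"offset":[-160,72,0],"rotation":[0,0,0]},{"gripper":1,"offset":[-215,96,0],"rotation":[0,0,0]},{"gripper":1,"offset":[-265,120,0],"rotation":[0,0,0]},{"gripper":1,"offset":[-316,143,0],"rotation":[0,0,0]},{"gripper":1,"offset":[-316,143,45],"rotation":[0,0,0]},{"gripper":1,"offset":[-316,143,92],"rotation":[0,0,0]}]'; python3 -c "
from h import *
to([.5156,-.1328,.148],np.radians(-2.1))"
```

```text
t: 2.35
tool_pos: [0.5153, -0.1793, 0.1475]
tool_rot: [2.262, 2.177, 0.001]
contact_force: [-0.5, 0.1, -0.1]
opening: -0.0001
grip_force: 0.0
t 2.35 pos [ 0.5153 -0.1793  0.1475] tool y deg -2.2 F [-0.5  0.1 -0.1] | off [46.5 -1.5 -0.5] rot [ 0.002  0.001 -0.002]
```

```bash
python3 -m handwheel '[{"gripper":1,"offset":[18,0,0],"rotation":[0,0,0]},{"gripper":1,"offset":[28,0,0],"rotation":[0,0,0]},{"gripper":1,"offset":[33,0,0],"rotation":[0,0,0]},{"gripper":1,"offset":[38,0,0],"rotation":[0,0,0]},{"gripper":1,"offset":[43,0,0],"rotation":[0,0,0]},{"gripper":1,"offset":[48,0,0],"rotation":[0,0,0]},{"gripper":1,"offset":[54,0,0],"rotation":[0,0,0]},{"gripper":1,"offset":[60,0,0],"rotation":[0,0,0]}]'; python3 - <<'E'
from h import *
T=ctrl.get_image('top'); np.set_printoptions(precision=4,suppress=True)
for a,c,m in blobs(T,(18,100,100),(35,255,255),60): print(a,c.round(1))
E
```

```text
t: 3.35
tool_pos: [0.5167, -0.1177, 0.1477]
tool_rot: [-2.262, -2.18, 0.0]
contact_force: [-0.4, 1.2, 0.3]
opening: -0.0
grip_force: 0.0
168 [447.7 157.8]
170 [446.1 168.4]
166 [444.3 178.9]
173 [442.9 189.5]
173 [441.2 200.1]
247 [208.1 227.1]
176 [485.9 347. ]
143 [307.9 358.3]
134 [318.8 361. ]
175 [481.5 357.2]
179 [477.  367.3]
176 [472.5 377.5]
178 [468.2 387.8]
```

```bash
python3 -m handwheel '[{"gripper":1,"offset":[3,0,0],"rotation":[0,0,0]},{"gripper":1,"offset":[6,0,0],"rotation":[0,0,0]},{"gripper":1,"offset":[9,0,0],"rotation":[0,0,0]},{"gripper":1,"offset":[12,0,0],"rotation":[0,0,0]},{"gripper":1,"offset":[15,0,0],"rotation":[0,0,0]},{"gripper":1,"offset":[18,0,0],"rotation":[0,0,0]},{"gripper":1,"offset":[20,0,0],"rotation":[0,0,0]},{"gripper":1,"offset":[20,0,0],"rotation":[0,0,0]}]'; python3 - <<'E'
from h import *
S=ctrl.get_image('scene')
cv2.imwrite('pics/s2.png',cv2.resize(S['image'][100:340,200:500],None,fx=2.5,fy=2.5)[:,:,::-1])
E
```

```text
t: 4.4
tool_pos: [0.5175, -0.098, 0.1478]
tool_rot: [2.262, 2.18, -0.0]
contact_force: [-0.4, 0.4, -0.1]
opening: -0.0001
grip_force: 0.0
```

View pics/s2.png

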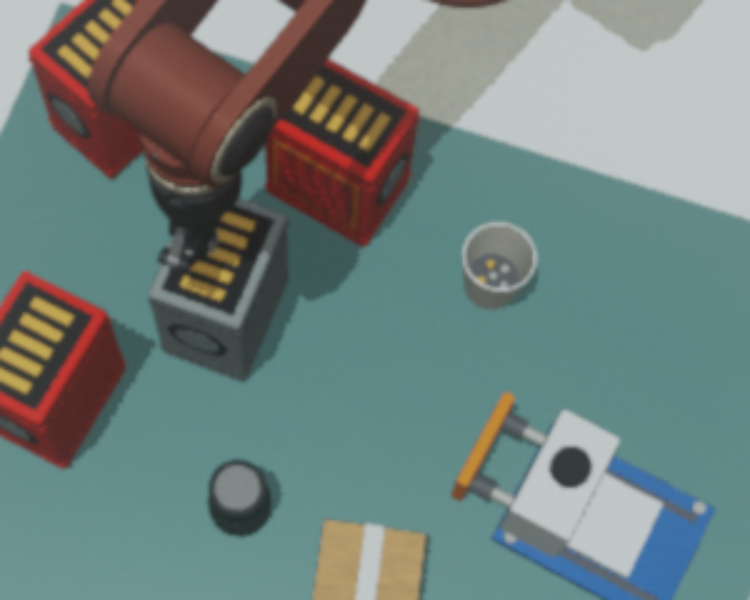

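The picture shows the grey housing still apparently upright, with the fingertips near crop (185,250) at its rear top edge. I check where the TCP should appear and where the strips are now.

```bash
python3 - <<'E'
from h import *
np.set_printoptions(precision=4,suppress=True)
def proj(d,P):
    f=240/np.tan(np.radians(d['fovy'])/2); c=R.from_rotvec(d['attitude']).inv().apply(np.array(P)-d['xyz']); return np.array([d['cx']+f*c[0]/-c[2],d['cy']-f*c[1]/-c[2]])
o=ctrl.get_obs()
for n in('scene','top'):
    d=ctrl.get_image(n); p=proj(d,o['tool_pos']); print(n,'TCP',p)
    for a,c,m in blobs(d,(18,100,60),(35,255,255),15):
        if np.hypot(*(c-p))<60: print(a,c.round(1))
    x,y=p.astype(int); im=d['image'][max(0,y-50):y+60,max(0,x-60):x+90]
    cv2.imwrite(f'pics/{n}3.png',cv2.resize(im,None,fx=2.6,fy=2.6)[:,:,::-1])
a,b=cv2.imread('pics/scene3.png'),cv2.imread('pics/top3.png')
h=min(len(a),len(b)); cv2.imwrite('pics/j3.png',np.hstack([a[:h],b[:h]]))
E
```

```text
scene TCP [282.4549 202.3291]
74 [294.8 188.2]
67 [292.5 195.1]
66 [289.8 202.3]
93 [284.7 208.4]
105 [280.7 215. ]
top TCP [372.406  259.7807]
89 [362.6 281.2]
```

View pics/j3.png

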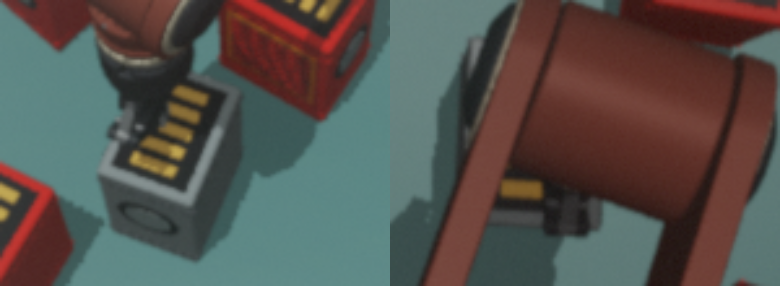

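```bash
python3 - <<'E'
from h import *
d=ctrl.get_image('scene'); o=ctrl.get_obs(); print(o['tool_pos'],o['q'].round(3),o['contact_force'],o['wrist_torque'])
im=cv2.resize(d['image'][165:265,235:345],None,fx=6,fy=6,interpolation=cv2.INTER_CUBIC)
cv2.imwrite('pics/s4.png',np.clip(im[:,:,::-1]*1.6,0,255))
E
```

```text
[ 0.51753262 -0.09821186  0.14777841] [-0.329 -0.146  1.893 -0.     1.395 -0.292] [-0.44695902 -1.08537645  0.20577349] [-0.0182712   0.01260438  0.00314709][ WARN:0@1.208] global loadsave.cpp:1063 imwrite_ Unsupported depth image for selected encoder is fallbacked to CV_8U.
```

View pics/s4.png

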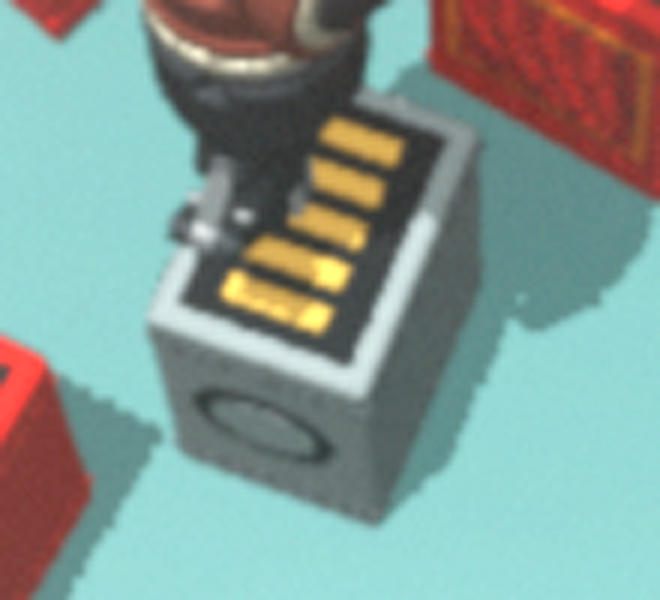

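The crop shows the housing top corners unmoved at scene (260,218), (296,230) and (315,189), with the gripper over its rear edge. So nothing was toppled: the fingers seem to have passed over the top despite the reported z of 0.148. I back off and check the fingertip height in both views.

```bash
python3 -m handwheel '[{"gripper":1,"offset":[-15,0,0],"rotation":[0,0,0]},{"gripper":1,"offset":[-35,0,0],"rotation":[0,0,0]},{"gripper":1,"offset":[-60,0,0],"rotation":[0,0,0]},{"gripper":1,"offset":[-85,0,0],"rotation":[0,0,0]},{"gripper":1,"offset":[-85,0,0],"rotation":[0,0,0]},{"gripper":1,"offset":[-85,0,0],"rotation":[0,0,0]},{"gripper":1,"offset":[-85,0,0],"rotation":[0,0,0]},{"gripper":1,"offset":[-85,0,0],"rotation":[0,0,0]}]'; python3 - <<'E'
from h import *
def proj(d,P):
    f=240/np.tan(np.radians(d['fovy'])/2); c=R.from_rotvec(d['attitude']).inv().apply(np.array(P)-d['xyz']); return np.array([d['cx']+f*c[0]/-c[2],d['cy']-f*c[1]/-c[2]])
o=ctrl.get_obs(); out=[]
for n in('scene','top'):
    d=ctrl.get_image(n); p=proj(d,o['tool_pos']); print(n,'TCP',p)
    for a,c,m in blobs(d,(18,100,60),(35,255,255),15):
        if np.hypot(*(c-p))<60: print(a,c.round(1))
    x,y=p.astype(int); print('origin',x-30,y-50)
    im=cv2.resize(d['image'][y-50:y+50,x-30:x+36],None,fx=6,fy=6,interpolation=cv2.INTER_CUBIC)
    out.append(np.clip(im[:,:,::-1]*1.6,0,255).astype(np.uint8))
cv2.imwrite('pics/j5.png',np.hstack(out))
E
```

```text
t: 5.6
tool_pos: [0.5144, -0.1826, 0.1478]
tool_rot: [-2.261, -2.181, -0.0]
contact_force: [-0.6, 0.1, 0.6]
opening: 0.0002
grip_force: 0.0
scene TCP [248.66683341 189.80119175]
102 [293.  187.5]
102 [289.8 194.2]
104 [286.7 201. ]
105 [283.7 208. ]
106 [280.7 214.9]
105 [220.4 224.2]
102 [216.2 230.7]
origin 218 139
top TCP [422.63321848 262.74408097]
165 [368.8 238. ]
174 [367.9 248.7]
176 [367.6 259.6]
184 [367.2 270.7]
180 [366.2 281.5]
origin 392 212
```

View pics/j5.png

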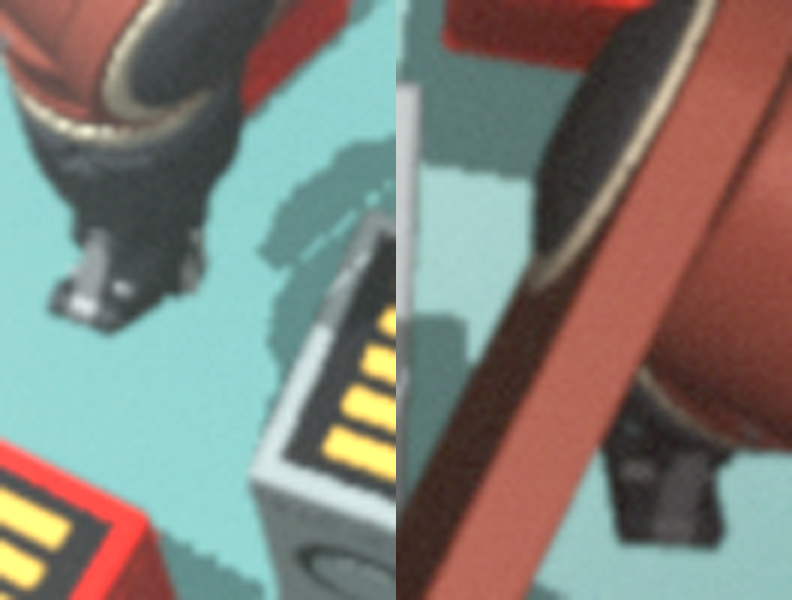

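Left half: the gripper's lowest parts are at crop (110,330) and (190,293), where I expected the tip at (184,305), so it may sit about 15–20 mm higher than read. Right half: the tip is hidden by the arm. A push at a reported 0.122 topples the housing in either case, because 45/122 is below the friction. I lower, push slowly and watch the force.

```bash
python3 -m handwheel '[{"gripper":1,"offset":[10,0,26],"rotation":[0,0,0]},{"gripper":1,"offset":[20,0,26],"rotation":[0,0,0]},{"gripper":1,"offset":[30,0,26],"rotation":[0,0,0]},{"gripper":1,"offset":[35,0,26],"rotation":[0,0,0]},{"gripper":1,"offset":[40,0,26],"rotation":[0,0,0]},{"gripper":1,"offset":[45,0,26],"rotation":[0,0,0]},{"gripper":1,"offset":[50,0,26],"rotation":[0,0,0]},{"gripper":1,"offset":[55,0,26],"rotation":[0,0,0]}]'; python3 - <<'E'
from h import *
for i in range(2):
  d=ctrl.get_image('scene');print(ctrl.get_obs()['contact_force'].round(2))
for a,c,m in blobs(d,(18,100,60),(35,255,255),40): 
    if 270<c[0]<320: print(a,c.round(1))
E
```

```text
t: 6.7
tool_pos: [0.5169, -0.1283, 0.1224]
tool_rot: [2.261, 2.179, 0.0]
contact_force: [-0.4, -2.5, 2.6]
opening: 0.0002
grip_force: 1.6
[ 0.66 -2.68  1.38]
[ 0.48 -2.53  1.81]
103 [299.4 189.2]
103 [296.4 196.1]
108 [293.4 202.9]
105 [290.5 209.9]
105 [287.4 216.9]
```

```bash
python3 -m handwheel '[{"gripper":1,"offset":[4,0,0],"rotation":[0,0,0]},{"gripper":1,"offset":[8,0,0],"rotation":[0,0,0]},{"gripper":1,"offset":[12,0,0],"rotation":[0,0,0]},{"gripper":1,"offset":[16,0,0],"rotation":[0,0,0]},{"gripper":1,"offset":[20,0,0],"rotation":[0,0,0]},{"gripper":1,"offset":[24,0,0],"rotation":[0,0,0]},{"gripper":1,"offset":[28,0,0],"rotation":[0,0,0]},{"gripper":1,"offset":[30,0,0],"rotation":[0,0,0]}]'; python3 - <<'E'
from h import *
d=ctrl.get_image('scene');print(ctrl.get_obs()['contact_force'].round(2))
for a,c,m in blobs(d,(18,100,60),(35,255,255),40): 
    if 270<c[0]<340: print(a,c.round(1))
E
```

```text
t: 7.8
tool_pos: [0.5175, -0.0977, 0.1217]
tool_rot: [-2.262, -2.18, -0.0]
contact_force: [0.7, -1.7, 1.2]
opening: -0.0002
grip_force: 1.0
[-0.01 -2.05  1.69]
89 [329.6 141.4]
88 [336.  145.1]
100 [313.8 194.2]
108 [310.8 200.9]
117 [307.9 207.7]
110 [304.8 214.9]
111 [301.9 221.9]
434 [334.9 326.1]
```

```bash
python3 -m handwheel '[{"gripper":1,"offset":[5,0,0],"rotation":[0,0,0]},{"gripper":1,"offset":[10,0,0],"rotation":[0,0,0]},{"gripper":1,"offset":[15,0,0],"rotation":[0,0,0]},{"gripper":1,"offset":[20,0,0],"rotation":[0,0,0]},{"gripper":1,"offset":[25,0,0],"rotation":[0,0,0]},{"gripper":1,"offset":[30,0,0],"rotation":[0,0,0]},{"gripper":1,"offset":[34,0,0],"rotation":[0,0,0]},{"gripper":1,"offset":[38,0,0],"rotation":[0,0,0]}]'; python3 - <<'E'
from h import *
d=ctrl.get_image('scene');print(ctrl.get_obs()['contact_force'].round(2))
for a,c,m in blobs(d,(18,100,60),(35,255,255),40): 
    if 270<c[0]<390: print(a,c.round(1))
E
```

```text
t: 8.85
tool_pos: [0.5189, -0.0599, 0.1217]
tool_rot: [-2.262, -2.18, 0.0]
contact_force: [0.9, -0.0, 0.5]
opening: 0.0002
grip_force: 0.0
[-0.45  0.51 -1.19]
94 [342.7 148.9]
96 [349.2 152.6]
88 [342.9 207.8]
91 [340.  214.6]
91 [337.  221.5]
92 [334.  228.3]
91 [331.3 235.5]
439 [335.  325.9]
457 [359.8 329.7]
```

```bash
python3 -m handwheel '[{"gripper":1,"offset":[0,0,-50],"rotation":[0,0,0]},{"gripper":-1,"offset":[0,0,-100],"rotation":[0,0,-0.18]},{"gripper":-1,"offset":[0,-40,-110],"rotation":[0,0,-0.36]},{"gripper":-1,"offset":[25,-80,-110],"rotation":[0,0,-0.54]},{"gripper":-1,"offset":[60,-110,-110],"rotation":[0,0,-0.72]},{"gripper":-1,"offset":[100,-120,-110],"rotation":[0,0,-0.9]},{"gripper":-1,"offset":[110,-120,-110],"rotation":[0,0,-1.08]},{"gripper":-1,"offset":[110,-120,-110],"rotation":[0,0,-1.26]}]'; python3 - <<'E'
from h import *
np.set_printoptions(precision=4,suppress=True)
S,T=ctrl.get_image('scene'),ctrl.get_image('top')
a=T['image'][150:320,90:420]; b=S['image'][160:360,250:450]
a=cv2.resize(a,(480,247)); b=cv2.resize(b,None,fx=1.6,fy=1.6)
# one picture: top crop x1.45, scene crop x1.6
c=np.zeros((330,800,3),np.uint8); c[:247,:480]=a; c[:320,480:800]=b
cv2.imwrite('pics/j6.png',c[:,:,::-1])
to([.41,.045,.24],SY+np.pi/2)
# edges of the lying housing top in top view: non-teal area near it
h=cv2.cvtColor(T['image'],cv2.COLOR_RGB2HSV); print(h[255:265,230:370:8].mean(0).round(0).tolist())
E
```

```text
t: 9.9
tool_pos: [0.4029, 0.0551, 0.232]
tool_rot: [0.531, 3.096, 0.0]
contact_force: [0.4, 0.1, 0.7]
opening: 0.0854
grip_force: 0.0
t 10.00 pos [0.403  0.0545 0.2319] tool y deg 70.1 F [ 0.6 -0.   0.4] | off [-9.8 -6.5 -8.1] rot [ 0.     0.    -0.184]
[[88.0, 59.0, 121.0], [88.0, 58.0, 121.0], [89.0, 12.0, 104.0], [93.0, 10.0, 115.0], [19.0, 166.0, 138.0], [80.0, 6.0, 61.0], [126.0, 11.0, 82.0], [138.0, 6.0, 66.0], [75.0, 6.0, 55.0], [125.0, 10.0, 78.0], [131.0, 10.0, 79.0], [85.0, 8.0, 123.0], [112.0, 7.0, 96.0], [92.0, 10.0, 122.0], [87.0, 55.0, 126.0], [87.0, 56.0, 127.0], [87.0, 54.0, 126.0], [86.0, 56.0, 127.0]]
```

View pics/j6.png

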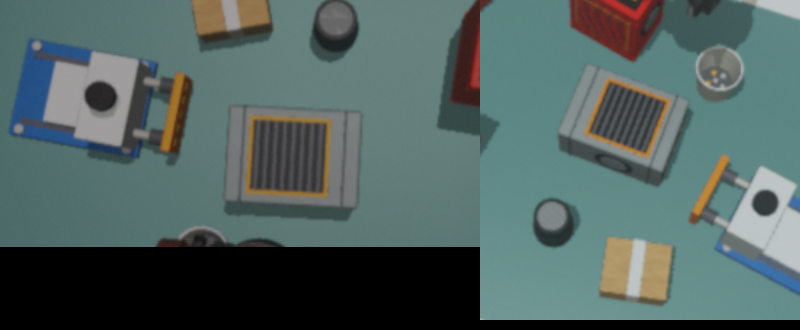

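The housing lies with the grille up, frame at about top (287,256), just before the pad. Next I measure its pose.

```bash
cat >> h.py <<'E'
def lying(verbose=True):
    """pose of lying housing from orange frame (z=.09), in stand coords; (along,lateral) of frame centre & yaw rel. stand"""
    O=np.array([.5727,.1833]); u=np.array([np.sin(-SY),np.cos(SY)]); w=np.array([u[1],-u[0]])
    res={}
    for n in('top','scene'):
        d=ctrl.get_image(n); h=cv2.cvtColor(d['image'],cv2.COLOR_RGB2HSV)
        m=cv2.inRange(h,np.array((10,120,90)),np.array((28,255,255)))
        best=None
        for c in cv2.findContours(cv2.dilate(m,np.ones((3,3))),cv2.RETR_EXTERNAL,2)[0]:
            q=plane(d,c[:,0,:],.09); r=cv2.minAreaRect((q*1000).astype(np.float32))
            L=sorted(r[1])
            if L[0]>50 and L[1]<115 and np.hypot(r[0][0]-550,r[0][1]-60)<160:
                k=abs(np.array(r[0])-[550,60]).sum()
                if best is None or k<best[0]: best=(k,r)
        if best is None: print(n,'none'); continue
        r=best[1]; C=np.array(r[0])/1e3; B=cv2.boxPoints(r)/1e3
        e=[B[1]-B[0],B[2]-B[1]]; e=[v/np.linalg.norm(v) for v in e]; v=max(e,key=lambda v:abs(v@u)); v*=np.sign(v@u)
        yaw=np.degrees(np.arctan2(v@-w,v@u)); res[n]=(C,yaw)
        if verbose: print(n,'frame C',C.round(4),'size',np.round(r[1],1),'along %.1f lat %.1f mm yaw %.1f (+=ccw)'%((C-O)@u*1e3,(C-O)@w*1e3,yaw))
    return res
E
python3 - <<'E'
from h import *
lying()
d=ctrl.get_image('top'); h=cv2.cvtColor(d['image'],cv2.COLOR_RGB2HSV)
m=(h[:,:,1]<35).astype(np.uint8); m[:215]=0;m[300:]=0;m[:,:236]=0;m[:,355:]=0
m=cv2.morphologyEx(m,3,np.ones((9,9)))
c=max(cv2.findContours(m,0,2)[0],key=cv2.contourArea); q=plane(d,c[:,0,:],.09); r=cv2.minAreaRect((q*1000).astype(np.float32)); print('body',r, cv2.boxPoints(r).round(0).tolist())
E
```

```text
top frame C [0.521  0.0472] size [102.5  98.5] along -142.7 lat -28.9 mm yaw 7.5 (+=ccw)
scene frame C [0.5224 0.0494] size [105.  101.2] along -140.3 lat -27.9 mm yaw 7.3 (+=ccw)
body ((520.6504516601562, 41.59988021850586), (163.61578369140625, 119.919921875), 88.0922622680664) [[458.0, -38.0], [578.0, -42.0], [583.0, 121.0], [463.0, 125.0]]
```

```bash
python3 -c "
from h import *
to([.4381,.0676,.2],SY+np.pi/2)"
```

```text
t 10.15 pos [0.4031 0.0541 0.2318] tool y deg 69.9 F [ 0.1 -0.3  0.3] | off [-28.2  24.7  31.8] rot [-0.    -0.    -0.187]
```

```bash
python3 -m handwheel '[{"gripper":-1,"offset":[-28,25,0],"rotation":[0,0,-0.18]},{"gripper":-1,"offset":[-28,25,30],"rotation":[0,0,-0.188]},{"gripper":-1,"offset":[-28,25,70],"rotation":[0,0,-0.188]},{"gripper":-1,"offset":[-28,25,105],"rotation":[0,0,-0.188]},{"gripper":-1,"offset":[-28,25,135],"rotation":[0,0,-0.188]},{"gripper":-1,"offset":[-28,25,160],"rotation":[0,0,-0.188]},{"gripper":-1,"offset":[-28,25,180],"rotation":[0,0,-0.188]},{"gripper":-1,"offset":[-28,25,195],"rotation":[0,0,-0.188]}]'; python3 -c "
from h import *
to([.4381,.0676,.03],SY+np.pi/2)
lying()
d=ctrl.get_image('scene')
cv2.imwrite('pics/s7.png',cv2.resize(d['image'][150:310,260:460],None,fx=3.5,fy=3.5,interpolation=2)[:,:,::-1])"
```

```text
t: 11.15
tool_pos: [0.4376, 0.0679, 0.0358]
tool_rot: [-0.254, -3.13, 0.0]
contact_force: [-0.5, 0.2, 0.3]
opening: 0.0854
grip_force: 0.0
t 11.15 pos [0.4376 0.0679 0.0358] tool y deg 80.7 F [-0.5  0.2  0.3] | off [-0.5 -0.2  5.8] rot [-0.    -0.001  0.001]
top frame C [0.5201 0.0474] size [102.9 100.5] along -142.6 lat -29.9 mm yaw 7.8 (+=ccw)
scene frame C [0.5223 0.0494] size [105.  101.5] along -140.3 lat -28.0 mm yaw 7.3 (+=ccw)
```

View pics/s7.png

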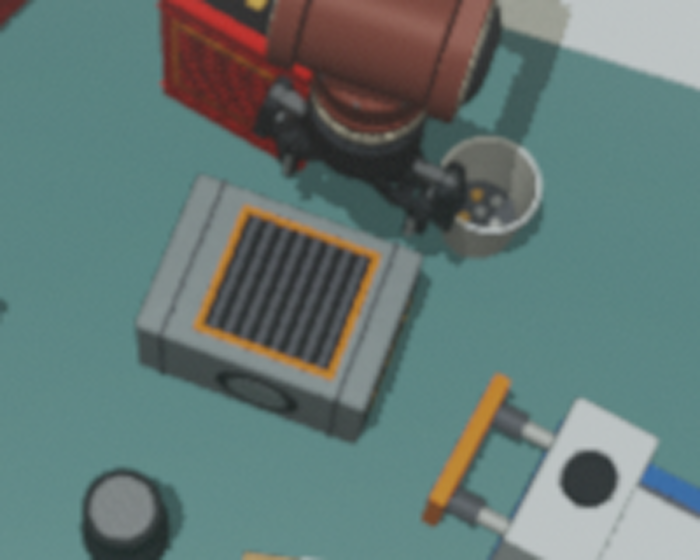

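The view shows the open fingers beside the housing's robot-side face, tips at crop (290,165) and (415,225). The cup is untouched at (490,185) and there is a gap to the housing. Next I push sideways to square and centre it.

```bash
python3 -m handwheel '[{"gripper":-1,"offset":[0,0,10],"rotation":[0,0,0]},{"gripper":-1,"offset":[-5,0,10],"rotation":[0,0,0]},{"gripper":-1,"offset":[-10,0,10],"rotation":[0,0,0]},{"gripper":-1,"offset":[-15,0,10],"rotation":[0,0,0]},{"gripper":-1,"offset":[-20,0,10],"rotation":[0,0,0]},{"gripper":-1,"offset":[-25,0,10],"rotation":[0,0,0]},{"gripper":-1,"offset":[-30,0,10],"rotation":[0,0,0]},{"gripper":-1,"offset":[-32,0,10],"rotation":[0,0,0]}]'; python3 -c "
from h import *
to([.4381,.0676,.03],SY+np.pi/2)
lying()"
```

```text
t: 12.3
tool_pos: [0.4694, 0.0636, 0.0269]
tool_rot: [-0.25, -3.13, -0.002]
contact_force: [-3.8, 3.4, 2.6]
opening: 0.0854
grip_force: 2.4
t 12.30 pos [0.4694 0.0636 0.0269] tool y deg 80.9 F [-3.8  3.4  2.6] | off [31.5 -1.  -3. ] rot [ 0.001 -0.002  0.004]
top frame C [0.5388 0.0376] size [103.   94.6] along -149.3 lat -9.8 mm yaw 0.7 (+=ccw)
scene frame C [0.5385 0.0393] size [105.8 101.2] along -147.6 lat -10.4 mm yaw 0.6 (+=ccw)
```

```bash
python3 -m handwheel '[{"gripper":-1,"offset":[-2,0,0],"rotation":[0,0,0]},{"gripper":-1,"offset":[-5,0,0],"rotation":[0,0,0]},{"gripper":-1,"offset":[-8,0,0],"rotation":[0,0,0]},{"gripper":-1,"offset":[-10,0,0],"rotation":[0,0,0]},{"gripper":-1,"offset":[-11,0,0],"rotation":[0,0,0]},{"gripper":-1,"offset":[-11,0,0],"rotation":[0,0,0]},{"gripper":-1,"offset":[-9,0,0],"rotation":[0,0,0]},{"gripper":-1,"offset":[-4,0,0],"rotation":[0,0,0]}]'; python3 -c "
from h import *
to([.4381,.0676,.03],SY+np.pi/2)
lying()"
```

```text
t: 13.4
tool_pos: [0.4741, 0.0621, 0.0272]
tool_rot: [0.251, 3.13, -0.001]
contact_force: [-0.6, -0.4, -1.6]
opening: 0.0856
grip_force: 0.0
t 13.40 pos [0.4741 0.0621 0.0272] tool y deg 80.8 F [-0.6 -0.4 -1.6] | off [36.4 -0.3 -2.9] rot [-0.     0.002  0.003]
top frame C [0.5471 0.0349] size [103.2  96.9] along -150.6 lat -1.1 mm yaw 0.1 (+=ccw)
scene frame C [0.5477 0.0368] size [105.3 101.4] along -148.6 lat -0.8 mm yaw -0.0 (+=ccw)
```

```bash
python3 -m handwheel '[{"gripper":-1,"offset":[10,0,-50],"rotation":[0,0,0]},{"gripper":-1,"offset":[10,0,-110],"rotation":[0,0,0]},{"gripper":-1,"offset":[-10,-30,-160],"rotation":[0,0,0.18]},{"gripper":-1,"offset":[-30,-75,-160],"rotation":[0,0,0.36]},{"gripper":-1,"offset":[-60,-120,-160],"rotation":[0,0,0.54]},{"gripper":-1,"offset":[-78,-139,-160],"rotation":[0,0,0.72]},{"gripper":-1,"offset":[-78,-139,-160],"rotation":[0,0,0.9]},{"gripper":-1,"offset":[-78,-139,-160],"rotation":[0,0,1.08]}]'; python3 -c "
from h import *
to([.528,-.088,.03],SY)"
```

```text
t: 14.5
tool_pos: [0.5286, -0.0879, 0.1867]
tool_rot: [1.834, 2.55, -0.0]
contact_force: [-0.6, -0.8, -0.3]
opening: 0.0854
grip_force: 0.0
t 14.50 pos [ 0.5286 -0.0879  0.1867] tool y deg 18.6 F [-0.6 -0.8 -0.3] | off [  0.2  -0.6 156.7] rot [0.    0.    0.487]
```

```bash
python3 -m handwheel '[{"gripper":-1,"offset":[0,0,0],"rotation":[0,0,0.18]},{"gripper":-1,"offset":[0,0,0],"rotation":[0,0,0.36]},{"gripper":-1,"offset":[0,0,10],"rotation":[0,0,0.487]},{"gripper":-1,"offset":[0,0,60],"rotation":[0,0,0.487]},{"gripper":-1,"offset":[0,0,110],"rotation":[0,0,0.487]},{"gripper":-1,"offset":[0,0,150],"rotation":[0,0,0.487]},{"gripper":-1,"offset":[0,0,160],"rotation":[0,0,0.487]},{"gripper":-1,"offset":[0,0,160],"rotation":[0,0,0.487]}]'; python3 -c "
from h import *
to([.528,-.088,.03],SY)
lying()"
```

```text
t: 15.5
tool_pos: [0.5286, -0.0873, 0.0271]
tool_rot: [2.388, 2.041, -0.0]
contact_force: [0.1, -0.3, -0.2]
opening: 0.0854
grip_force: 0.0
t 15.50 pos [ 0.5286 -0.0873  0.0271] tool y deg -8.9 F [ 0.1 -0.3 -0.2] | off [-0.7 -0.5 -2.9] rot [0.    0.    0.007]
top frame C [0.546  0.0349] size [103.7  99.2] along -150.8 lat -2.3 mm yaw 0.4 (+=ccw)
scene frame C [0.5476 0.0365] size [105.8 101.5] along -149.0 lat -0.9 mm yaw 0.2 (+=ccw)
```

```bash
python3 -m handwheel '[{"gripper":-1,"offset":[15,0,0],"rotation":[0,0,0.007]},{"gripper":-1,"offset":[22,0,0],"rotation":[0,0,0.007]},{"gripper":-1,"offset":[27,0,0],"rotation":[0,0,0.007]},{"gripper":-1,"offset":[32,0,0],"rotation":[0,0,0.007]},{"gripper":-1,"offset":[37,0,0],"rotation":[0,0,0.007]},{"gripper":-1,"offset":[43,0,0],"rotation":[0,0,0.007]},{"gripper":-1,"offset":[49,0.5,0],"rotation":[0,0,0.007]},{"gripper":-1,"offset":[55,0.5,0],"rotation":[0,0,0.007]}]'; python3 -c "
from h import *
u=np.array([np.sin(-SY),np.cos(SY),0])
print('F along',-ctrl.get_obs()['contact_force']@u)
to([.5476,.0270,.03],SY)
lying();print('F along',-ctrl.get_obs()['contact_force']@u)"
```

```text
t: 16.6
tool_pos: [0.5379, -0.0341, 0.0275]
tool_rot: [2.393, 2.032, -0.002]
contact_force: [-0.3, -5.8, 1.6]
opening: 0.0853
grip_force: 2.8
F along 5.768549529099314
t 16.60 pos [ 0.5379 -0.0341  0.0275] tool y deg -9.3 F [-0.3 -5.8  1.6] | off [61.9 -0.3 -2.7] rot [0.001 0.003 0.   ]
top frame C [0.5536 0.0756] size [74.7 99.4] along -109.4 lat -1.3 mm yaw 0.1 (+=ccw)
scene frame C [0.5524 0.0641] size [105.7 102.6] along -120.9 lat -0.6 mm yaw 0.0 (+=ccw)
F along 3.658686849502625
```

```bash
cat > f.py <<'E'
from h import *
u=np.array([np.sin(-SY),np.cos(SY),0]); O=np.array([.5727,.1833,0])
o=ctrl.get_obs(); F=[-o['contact_force']@u]
for i in range(4):
    ctrl.get_image('scene'); F.append(-ctrl.get_obs()['contact_force']@u)
print('t %.2f tool along %.1f'%(o['t'],(o['tool_pos']-O)@u*1e3),'F',np.round(F,1),'mean held %.1f'%np.mean(F[1:]))
E
python3 -m handwheel '[{"gripper":-1,"offset":[5,0,0],"rotation":[0,0,0]},{"gripper":-1,"offset":[10,0,0],"rotation":[0,0,0]},{"gripper":-1,"offset":[15,0,0],"rotation":[0,0,0]},{"gripper":-1,"offset":[20,0,0],"rotation":[0,0,0]},{"gripper":-1,"offset":[25,0,0],"rotation":[0,0,0]},{"gripper":-1,"offset":[29,0,0],"rotation":[0,0,0]},{"gripper":-1,"offset":[32,0,0],"rotation":[0,0,0]},{"gripper":-1,"offset":[34,0,0],"rotation":[0,0,0]}]'; python3 f.py
python3 -m handwheel '[{"gripper":-1,"offset":[0.5,0,0],"rotation":[0,0,0]},{"gripper":-1,"offset":[1,0,0],"rotation":[0,0,0]},{"gripper":-1,"offset":[1.5,0,0],"rotation":[0,0,0]},{"gripper":-1,"offset":[2,0,0],"rotation":[0,0,0]},{"gripper":-1,"offset":[2.5,0,0],"rotation":[0,0,0]},{"gripper":-1,"offset":[3,0,0],"rotation":[0,0,0]},{"gripper":-1,"offset":[3.5,0,0],"rotation":[0,0,0]},{"gripper":-1,"offset":[4,0,0],"rotation":[0,0,0]}]'; python3 f.py
```

```text
t: 17.7
tool_pos: [0.5434, -0.0006, 0.0274]
tool_rot: [2.393, 2.032, -0.001]
contact_force: [-0.8, -5.7, 3.4]
opening: 0.0854
grip_force: 3.0
t 17.70 tool along -186.2 F [5.7 6.1 6.2 5.  6.2] mean held 5.9
t: 18.9
tool_pos: [0.544, 0.0033, 0.0274]
tool_rot: [2.393, 2.032, -0.001]
contact_force: [-1.9, -5.9, 3.1]
opening: 0.0851
grip_force: 3.1
t 18.90 tool along -182.2 F [6.1 5.4 6.5 6.1 5.9] mean held 6.0
```

```bash
echo "import sys; sys.exit(np.mean(F[1:])>7.5)" >> f.py
python3 -m handwheel '[{"gripper":-1,"offset":[0.5,0,0],"rotation":[0,0,0]},{"gripper":-1,"offset":[1,0,0],"rotation":[0,0,0]},{"gripper":-1,"offset":[1.5,0,0],"rotation":[0,0,0]},{"gripper":-1,"offset":[2,0,0],"rotation":[0,0,0]},{"gripper":-1,"offset":[2.5,0,0],"rotation":[0,0,0]},{"gripper":-1,"offset":[3,0,0],"rotation":[0,0,0]},{"gripper":-1,"offset":[3.5,0,0],"rotation":[0,0,0]},{"gripper":-1,"offset":[4,0,0],"rotation":[0,0,0]}]' >/dev/null; python3 f.py &&
python3 -m handwheel '[{"gripper":-1,"offset":[0.4,0,0],"rotation":[0,0,0]},{"gripper":-1,"offset":[0.8,0,0],"rotation":[0,0,0]},{"gripper":-1,"offset":[1.2,0,0],"rotation":[0,0,0]},{"gripper":-1,"offset":[1.6,0,0],"rotation":[0,0,0]},{"gripper":-1,"offset":[2,0,0],"rotation":[0,0,0]},{"gripper":-1,"offset":[2.4,0,0],"rotation":[0,0,0]},{"gripper":-1,"offset":[2.7,0,0],"rotation":[0,0,0]},{"gripper":-1,"offset":[3,0,0],"rotation":[0,0,0]}]'  >/dev/null; python3 f.py &&
python3 -c "
from h import *
lying()"
```

```text
t 20.10 tool along -178.2 F [7.2 5.6 5.9 5.6 6.2] mean held 5.8
t 20.30 tool along -178.2 F [6.2 5.5 6.8 5.3 7. ] mean held 6.2False
False
```

```bash
sed -i 's/sys.exit(\(.*\))$/sys.exit(int(\1))/' f.py
python3 -c "
from h import *
lying()"
python3 -m handwheel '[{"gripper":-1,"offset":[0.4,0,0],"rotation":[0,0,0]},{"gripper":-1,"offset":[0.8,0,0],"rotation":[0,0,0]},{"gripper":-1,"offset":[1.2,0,0],"rotation":[0,0,0]},{"gripper":-1,"offset":[1.6,0,0],"rotation":[0,0,0]},{"gripper":-1,"offset":[2,0,0],"rotation":[0,0,0]},{"gripper":-1,"offset":[2.4,0,0],"rotation":[0,0,0]},{"gripper":-1,"offset":[2.7,0,0],"rotation":[0,0,0]},{"gripper":-1,"offset":[3,0,0],"rotation":[0,0,0]}]'  >/dev/null; python3 f.py &&
python3 -m handwheel '[{"gripper":-1,"offset":[0.4,0,0],"rotation":[0,0,0]},{"gripper":-1,"offset":[0.8,0,0],"rotation":[0,0,0]},{"gripper":-1,"offset":[1.2,0,0],"rotation":[0,0,0]},{"gripper":-1,"offset":[1.6,0,0],"rotation":[0,0,0]},{"gripper":-1,"offset":[2,0,0],"rotation":[0,0,0]},{"gripper":-1,"offset":[2.4,0,0],"rotation":[0,0,0]},{"gripper":-1,"offset":[2.7,0,0],"rotation":[0,0,0]},{"gripper":-1,"offset":[3,0,0],"rotation":[0,0,0]}]' >/dev/null && python3 f.py
```

```text
top frame C [0.5615 0.1227] size [64.4 99.1] along -61.7 lat -1.2 mm yaw 0.3 (+=ccw)
scene frame C [0.5595 0.1049] size [105.9 102. ] along -79.5 lat -0.3 mm yaw -0.3 (+=ccw)
t 21.60 tool along -175.2 F [6.7 5.9 6.6 6.2 7.4] mean held 6.5
t 22.80 tool along -172.2 F [6.8 5.8 6.2 5.9 6.2] mean held 6.0
```

```bash

python3 -m handwheel '[{"gripper":-1,"offset":[0.4,0,0],"rotation":[0,0,0]},{"gripper":-1,"offset":[0.8,0,0],"rotation":[0,0,0]},{"gripper":-1,"offset":[1.2,0,0],"rotation":[0,0,0]},{"gripper":-1,"offset":[1.6,0,0],"rotation":[0,0,0]},{"gripper":-1,"offset":[2,0,0],"rotation":[0,0,0]},{"gripper":-1,"offset":[2.4,0,0],"rotation":[0,0,0]},{"gripper":-1,"offset":[2.7,0,0],"rotation":[0,0,0]},{"gripper":-1,"offset":[3,0,0],"rotation":[0,0,0]}]'  >/dev/null; python3 f.py &&
python3 -m handwheel '[{"gripper":-1,"offset":[0.4,0,0],"rotation":[0,0,0]},{"gripper":-1,"offset":[0.8,0,0],"rotation":[0,0,0]},{"gripper":-1,"offset":[1.2,0,0],"rotation":[0,0,0]},{"gripper":-1,"offset":[1.6,0,0],"rotation":[0,0,0]},{"gripper":-1,"offset":[2,0,0],"rotation":[0,0,0]},{"gripper":-1,"offset":[2.4,0,0],"rotation":[0,0,0]},{"gripper":-1,"offset":[2.7,0,0],"rotation":[0,0,0]},{"gripper":-1,"offset":[3,0,0],"rotation":[0,0,0]}]' >/dev/null && python3 f.py
```

```text
t 24.00 tool along -169.3 F [7.4 6.6 6.2 6.7 6.8] mean held 6.6
t 25.20 tool along -167.8 F [11.6 11.2 11.4 11.8 11.7] mean held 11.5
```

```bash

python3 -m handwheel '[{"gripper":-1,"offset":[0.5,0,0],"rotation":[0,0,0]},{"gripper":-1,"offset":[1,0,0],"rotation":[0,0,0]},{"gripper":-1,"offset":[1.5,0,0],"rotation":[0,0,0]},{"gripper":-1,"offset":[2,0,0],"rotation":[0,0,0]},{"gripper":-1,"offset":[2.4,0,0],"rotation":[0,0,0]},{"gripper":-1,"offset":[2.7,0,0],"rotation":[0,0,0]},{"gripper":-1,"offset":[2.7,0,0],"rotation":[0,0,0]},{"gripper":-1,"offset":[2.7,0,0],"rotation":[0,0,0]}]'  >/dev/null; python3 f.py
```

```text
t 26.40 tool along -166.4 F [16.6 15.1 16.5 15.7 16.9] mean held 16.0
```

The force holds at 16 N, which is 6 N of sliding plus 10 N on the pad. I hold it for a second and then let go slowly.

```bash

python3 -m handwheel '[{"gripper":-1,"offset":[0,0,0],"rotation":[0,0,0]},{"gripper":-1,"offset":[0,0,0],"rotation":[0,0,0]},{"gripper":-1,"offset":[0,0,0],"rotation":[0,0,0]},{"gripper":-1,"offset":[0,0,0],"rotation":[0,0,0]},{"gripper":-1,"offset":[0,0,0],"rotation":[0,0,0]},{"gripper":-1,"offset":[0,0,0],"rotation":[0,0,0]},{"gripper":-1,"offset":[0,0,0],"rotation":[0,0,0]},{"gripper":-1,"offset":[0,0,0],"rotation":[0,0,0]}]'  >/dev/null; python3 f.py
python3 -m handwheel '[{"gripper":-1,"offset":[-0.7,0,0],"rotation":[0,0,0]},{"gripper":-1,"offset":[-1.4,0,0],"rotation":[0,0,0]},{"gripper":-1,"offset":[-2.1,0,0],"rotation":[0,0,0]},{"gripper":-1,"offset":[-2.8,0,0],"rotation":[0,0,0]},{"gripper":-1,"offset":[-3.5,0,0],"rotation":[0,0,0]},{"gripper":-1,"offset":[-4.2,0,0],"rotation":[0,0,0]},{"gripper":-1,"offset":[-4.9,0,0],"rotation":[0,0,0]},{"gripper":-1,"offset":[-5.6,0,0],"rotation":[0,0,0]}]'  >/dev/null; python3 f.py
python3 -m handwheel '[{"gripper":-1,"offset":[-1,0,0],"rotation":[0,0,0]},{"gripper":-1,"offset":[-2,0,0],"rotation":[0,0,0]},{"gripper":-1,"offset":[-3,0,0],"rotation":[0,0,0]},{"gripper":-1,"offset":[-4,0,0],"rotation":[0,0,0]},{"gripper":-1,"offset":[-8,0,0],"rotation":[0,0,0]},{"gripper":-1,"offset":[-14,0,0],"rotation":[0,0,0]},{"gripper":-1,"offset":[-22,0,0],"rotation":[0,0,0]},{"gripper":-1,"offset":[-30,0,0],"rotation":[0,0,0]}]'  >/dev/null; python3 f.py
python3 -m handwheel '[{"gripper":-1,"offset":[-20,0,0],"rotation":[0,0,0]},{"gripper":-1,"offset":[-40,0,0],"rotation":[0,0,0]},{"gripper":-1,"offset":[-40,0,-40],"rotation":[0,0,0]},{"gripper":-1,"offset":[-40,0,-90],"rotation":[0,0,0]},{"gripper":-1,"offset":[-60,0,-140],"rotation":[0,0,0]},{"gripper":-1,"offset":[-100,0,-180],"rotation":[0,0,0]},{"gripper":-1,"offset":[-140,0,-190],"rotation":[0,0,0]},{"gripper":-1,"offset":[-140,0,-190],"rotation":[0,0,0]}]'; python3 - <<'E'
from h import *
lying()
T=ctrl.get_image('top')
for a,c,m in blobs(T,(8,120,90),(28,255,255),40):
    if c[0]<330: print(a,c.round(1))
cv2.imwrite('pics/t8.png',cv2.resize(T['image'][120:350,80:400],None,fx=2.4,fy=2.4)[:,:,::-1])
E
```

```text
t 27.60 tool along -166.4 F [15.4 16.8 15.4 16.3 15. ] mean held 15.9
t 28.80 tool along -167.6 F [0.4 0.4 0.6 0.6 0.4] mean held 0.5
t 30.00 tool along -198.7 F [-1.2  0.6 -0.  -0.2 -1.1] mean held -0.2
t: 31.2
tool_pos: [0.5181, -0.1534, 0.2185]
tool_rot: [2.397, 2.027, 0.001]
contact_force: [-0.6, 0.1, -0.5]
opening: 0.0854
grip_force: 0.0
top frame C [0.5597 0.1137] size [103.1  99. ] along -70.7 lat -1.5 mm yaw -0.1 (+=ccw)
scene frame C [0.5612 0.1154] size [104.9 101.3] along -68.9 lat -0.3 mm yaw -0.2 (+=ccw)
384 [261.8 150.1]
628 [231.8 153. ]
298 [206.7 226.9]
576 [250.6 235.5]
177 [308.  358.9]
172 [318.7 361.1]
157 [329.6 363.8]
```

View pics/t8.png

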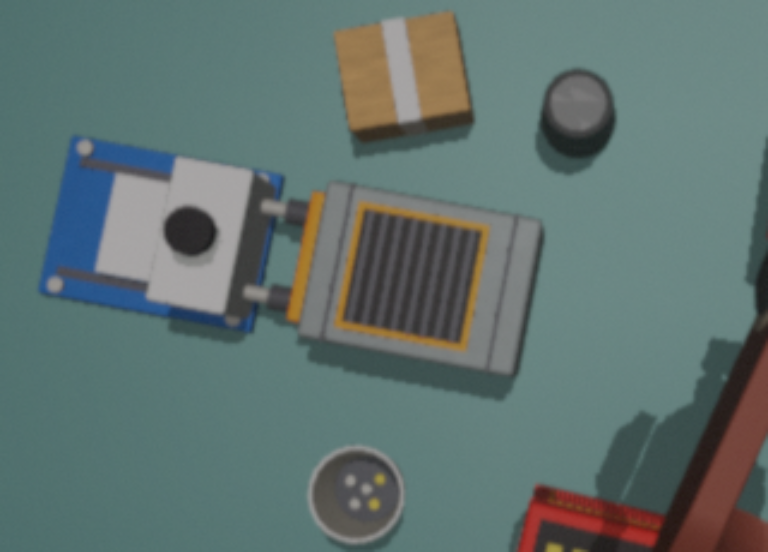

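The view shows the housing lying grille-up, square against the pad at (305,260) and centred. The cup is at (355,494), the lens at (578,105) and the carton at (402,75), all unmoved, and the robot is clear.

```bash
python3 -c "
from station import ctrl
print(ctrl.finish_job())"
```

```text
the job is handed in; nothing more can be done
None
```

The job is handed in: the housing lies grille-up, square (within about 0.2°) and centred (within about 2 mm) against the pad. It was pressed for about 2 s with about 10 N on the pad over 6 N of sliding force, then released slowly.

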